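# Hold a lens blank in the corner of its alignment fixture

### The job

Pick up the frosted-glass lens blank with a light grip (a grip force of no more than 50 N) and seat it upright on the bed of the aluminium alignment fixture, its long side along the long stop bar. Press it gently into the corner so that, still down on the bed, it bears flush on both stop bars at once with a few newtons each (never more than 40 N on either stop or on the bed), and finish holding it gripped and pressed there, without letting go. Leave the beaker, the vial and the tape roll where they stand.

Things in the scene. Friction and masses are not known exactly. Their poses are not given: they have to be found in the camera images.
- blank: moulded lens blank of frosted pale glass, about 0.28 kg: upright block 60 (its x) x 40 (its y) x 50 (z) mm with 2 mm rounded edges and a shallow 4.5 mm dome in the middle of its top; stands loose on the bench; origin at the centre of its underside. Half a turn about z makes no difference. It is opaque and rigid.
- fixture: alignment fixture fixed to the bench: rectangular aluminium plate 150 (its x) x 130 (its y) mm with a thin rubber foot, carrying two steel stop bars at right angles; origin at the centre of its underside, z up. Its top, the bed, is 10 mm above the bench and is flat. The stop bars stand 16 mm above the bed (26 mm above the bench), so fingers that hold the blank above that height pass over them.
- bed: aluminium plate of the fixture, 150 x 130 x 7 mm, axes as the fixture's; origin under its centre, 7 mm below the bed surface. Bed and bars are ground smooth and slippery (friction about 0.2 against the blank).
- long_stop: long stop bar, rigid steel, 85 (x) x 14 (y) x 16 (z) mm, axes as the fixture's, on the fixture's +y side; origin at the centre of its underside on the bed; the face that meets the blank's long (60 mm) side looks to -y and lies at fixture y = +35 mm (7 mm from the bar's origin)
- short_stop: short stop bar, rigid steel, 14 (x) x 60 (y) x 16 (z) mm, axes as the fixture's, on the fixture's +x side; origin at the centre of its underside on the bed; the face that meets the blank's short (40 mm) side looks to -x and lies at fixture x = +45 mm (7 mm from the bar's origin). The two bars do not touch: there is a 10 mm relief gap at the corner.
- seat (a point): point on the bed surface where the blank's origin lies when it touches both stops: fixture x +15, y +15, z +10 mm; axes as the fixture's (the blank is pressed to +x and +y of these)
- beaker: empty glass beaker, 55 mm across, 70 mm tall, origin at the centre of its underside; a bystander
- vial: capped sample vial, 28 mm across, 82 mm tall, origin at the centre of its underside; a bystander
- tape: roll of dark tape lying flat, 55 mm across, 19 mm tall, origin at the centre of its underside; a bystander
Things that resemble listed ones, but are neither listed nor needed, are in the scene too. What is shaped like the blank but blue or red is not meant. There is more than one size of the fixture; the one meant has the size given above.

How it is judged:
On the way, in this order (a step that is already met when the one before it is completed fails the run):
1. the blank is lifted clear of the bench in the gripper (height (world z) of blank above 0.016 m and contact force between blank and the fingers above 5 N and contact force between blank and bed below 0.1 N), for 0.2 s.
2. the blank stands on the bed in the corner, bearing on both stops at once (distance between blank and seat below 0.004 m and angle between the x axis of blank and the x axis of fixture, either way round below 0.035 rad and angle between blank's own z axis and vertical below 0.035 rad and contact force between blank and long_stop above 1 N and contact force between blank and short_stop above 1 N and contact force between blank and bed above 0.2 N), for 0.3 s.
At the end, for the whole second after the job is handed in: the blank stands upright (within 2 degrees) on the bed (touching it, more than 0.2 N), within 4 mm of its seat, its long side along the long stop (within 2 degrees), bears on each stop with more than 1 N, and is still held in the fingers (more than 5 N) (all of step 2 and contact force between blank and the fingers above 5 N); the arm keeps its last pose, push and grip.
It fails at once if the blank is squeezed by the fingers with more than 140 N, both pads and the push added up (contact force between blank and the fingers above 140 N).
It fails at once if the blank bears on the long stop with more than 40 N (contact force between blank and long_stop above 40 N).
It fails at once if the blank bears on the short stop with more than 40 N (contact force between blank and short_stop above 40 N).
It fails at once if the blank bears on the bed with more than 40 N (contact force between blank and bed above 40 N).
It fails at once if the beaker, vial or tape roll is moved more than 2 cm or knocked over (distance of any of beaker, vial, tape from where it was at the start of the episode above 0.02 m or angle between any of beaker, vial, tape's own z axis and vertical above 0.5 rad).
It also fails if it takes over 61 s, if anything falls off the work surface, if the arm or the gripper's body presses on something with over 40 N, if the wrist force passes 120 N, or if a joint passes its speed limit or range.

### The arm

A 6-joint arm with a two-finger parallel gripper is mounted at the origin on a cart in front of the work surface, level with it; the furniture and walls round the work are solid. World frame = base frame: x ahead of the robot, y to its left, z up, the work surface at z = 0. Lengths are in m, angles in rad, forces in N, time in s.
With the tool pointing down it reaches from about 0.325 to 0.9 m from the base axis. Payload 6.1 kg.
Tool frame: the origin (TCP) lies midway between the tips of the shut fingers; the grasp point (between the pads) lies 19 mm behind it; z points along the fingers, y is the line along which they close (so a half turn about z gives the same grasp; the last joint's range is limited). The gripper opens to 85 mm and grips with 20 to 120 N. Pads are 22 mm wide; open, the fingers measure 114 mm over their backs; the gripper's body (76 mm by 85 mm) begins 54 mm behind the grasp point. The pads swing forward as they close: fully open they stand 13 mm farther back than shut.
Start: joints at [1.023, 0.22, 1.526, -0, 1.395, -0.126], TCP at [0.256, 0.57, 0.231] pointing down, gripper open.
Joint ranges: [-2.98, 2.98], [-0.91, 2.08], [0.09, 2.57], [-1.24, 4.39], [0.2, 2.65], [-2.68, 2.68]. Speed limits (rad/s): [2.57, 2.57, 3.01, 3.14, 3.14, 3.14].

### API

Orientations are given as [roll, pitch, yaw] about the fixed x, y, z axes, in that order (R = Rz(yaw) Ry(pitch) Rx(roll)).
In Python, from plant import movep, move_l, set_joints, gripper_to, hold, inverse_kinematics, observe, get_image, get_calibration, Unreachable, job_done gives the robot as it stands. Calls block until the motion is done:
- movep(position, orientation): joint-space move of the TCP to a pose.
- move_l(position, feed=0.15, rotation=None, max_force=None): straight line of the TCP; rotation=None keeps the orientation; feed is the mean speed in m/s. With max_force (N) it stops when the force on the tool has changed by that much, and returns True; else False.
- set_joints(angles): joint-space move.
- gripper_to(opening, f_grip=None): finger opening in m; f_grip is the grip in N (None keeps the last); returns when the fingers have stopped.
- hold(seconds).
- inverse_kinematics(position, orientation): joint angles nearest the present ones, or None.
- observe(): the state.
- get_image(name): name is "side" or "top"; returns (picture, depth): 420x560x3 uint8, red, green, blue; 420x560 float32, m along the optical axis (not along the pixel's ray), 0 where there is no reading.
- get_calibration(name): a dict with "intrinsics" (3x3 intrinsics, pixels), "world_from_camera" (4x4, takes a point from camera to world coordinates). Camera axes: x right, y down, z forward; pixel columns grow to the right and rows downward; lengths in m; the calibration is good to about 2 mm. A picture is of the moment at which its call begins. get_calibration takes no time and is no camera call.
A pose or a line that the arm cannot do raises Unreachable and nothing moves.
- job_done(): hands the job in; it is judged then, once.
The state is a dict: "time_s": time; "q": joint angles; "joint_velocities": joint speeds; "joint_torque": joint torques, N m; "eef_pos": TCP position; "tcp_rot": TCP orientation; "ft_force": force on the tool from outside, world axes, zero at the start; "torque": the same for the moment, N m; "opening": finger opening in m; "grasp_force": force on a finger pad.
Only numpy, scipy, OpenCV 4.12 (cv2) and the standard library are available. Lean on these libraries where they do the work, as an engineer would, in place of code of your own. Each camera call takes 0.05 s, during which the arm holds its last target. There are 200 camera calls.

## Working session

There is one attempt and no reset: what is moved stays moved. The work goes in short steps, each a Python script; the robot and the scene stay as the last script left them, time stands still between calls to the robot, and variables do not carry over. Pictures are saved under pics/ and viewed, at most 10 in all, crops included, and the job is handed in when it is done.

```bash
mkdir -p pics; ls
python3 - <<'E'
from plant import *
import cv2,numpy as np
for n in ("top","side"):
    im,d=get_image(n); np.savez(f"{n}0.npz",im=im,d=d); cv2.imwrite(f"pics/{n}0.png",im[:,:,::-1])
    c=get_calibration(n); print(n,c["intrinsics"],np.round(c["world_from_camera"],4),(d>0).mean())
o=observe();print({k:np.round(v,3) for k,v in o.items()})
E
```

```text
pics
top [[457.47493465   0.         284.26982233]
 [  0.         457.47493465 213.63731135]
 [  0.           0.           1.        ]] [[ 0.0253 -0.9958  0.0884  0.4735]
 [-0.9996 -0.0264 -0.0117  0.0489]
 [ 0.014  -0.088  -0.996   1.1347]
 [ 0.      0.      0.      1.    ]] 0.9960544217687075
side [[545.45859876   0.         276.37117117]
 [  0.         545.45859876 221.56579185]
 [  0.           0.           1.        ]] [[ 0.992  -0.0668  0.1072  0.3987]
 [-0.1251 -0.636   0.7615 -0.9531]
 [ 0.0173 -0.7688 -0.6393  0.8964]
 [ 0.      0.      0.      1.    ]] 0.9960841836734694
{'time_s': np.float64(0.1), 'q': array([ 1.023,  0.221,  1.527,  0.   ,  1.395, -0.126]), 'joint_velocities': array([-0.001, -0.   , -0.002, -0.   ,  0.001,  0.002]), 'joint_torque': array([-0.0000e+00, -4.9824e+01, -3.9055e+01, -0.0000e+00,  6.0000e-03,
        0.0000e+00]), 'eef_pos': array([0.256, 0.57 , 0.23 ]), 'tcp_rot': array([-3.14, -0.  ,  2.72]), 'ft_force': array([-0.696,  0.699, -0.36 ]), 'torque': array([ 0.012, -0.01 ,  0.023]), 'grasp_force': np.float64(0.0), 'opening': np.float64(0.085)}
```

View pics/top0.png

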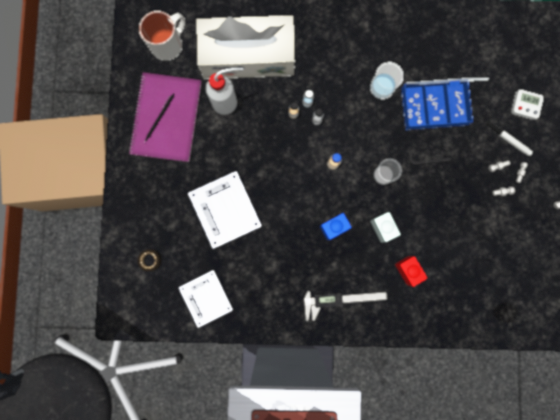

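View pics/side0.png

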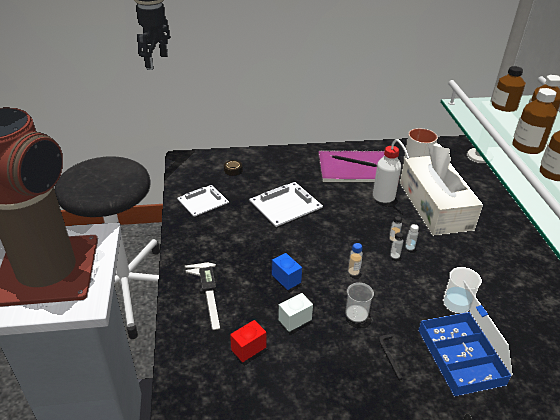

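Top picture: the white blank is at (386,228), with a blue look-alike at (337,227) and a red one at (413,272). There are two fixtures: a larger one at (225,210), and a smaller one at (206,299) that looks too small. The vial is at (335,160), the beaker at (388,172) and the tape at (148,260). I'll confirm with enlarged crops and measure both.

```bash
cat > h.py <<'E'
import numpy as np,cv2
from plant import *
def world(n,u,v,d):
    c=get_calibration(n);K=c["intrinsics"];T=c["world_from_camera"]
    p=np.stack([(u-K[0,2])*d/K[0,0],(v-K[1,2])*d/K[1,1],d],-1)
    return p@T[:3,:3].T+T[:3,3]
def cloud(n,d):
    v,u=np.mgrid[:420,:560]; return world(n,u,v,d)
def on_z(n,u,v,z):
    a=world(n,np.float64(u),np.float64(v),1.);o=get_calibration(n)["world_from_camera"][:3,3]
    return o+(a-o)*(z-o[2])/(a[2]-o[2])
def proj(n,P):
    c=get_calibration(n);T=np.linalg.inv(c["world_from_camera"]);q=np.asarray(P)@T[:3,:3].T+T[:3,3];q=q@c["intrinsics"].T
    return q[...,:2]/q[...,2:]
E
python3 - <<'E'
from h import *
def rect(p):
    r=cv2.minAreaRect((p[:,:2]*1000).astype(np.float32)); return np.round(r[0],1),np.round(r[1],1),round(r[2],1)
for n,boxes in {"top":{"big":(180,165,270,255),"small":(170,262,240,335),"blank":(362,205,412,250)},"side":{"big":(240,175,330,230),"small":(170,180,235,220),"blank":(265,285,325,340)}}.items():
    z=np.load(n+"0.npz");W=cloud(n,z["d"]);g=z["im"].astype(int)
    for k,(a,b,c,e) in boxes.items():
        w=W[b:e,a:c].reshape(-1,3);G=g[b:e,a:c].reshape(-1,3)
        print(n,k,"bench z",np.round(np.percentile(w[:,2],[5,25,50,75,95]),4))
        if k=="blank":
            m=(w[:,2]>.042)&(w[:,2]<.07)
        else:
            m=(w[:,2]>.005)&(w[:,2]<.016)&(G.min(1)>120)
            m2=(w[:,2]>.020)&(w[:,2]<.032)
            print("  bars n",m2.sum(), [rect(w[m2])] if m2.sum()>3 else "")
        print("  ",m.sum(),rect(w[m]),np.round(np.median(w[m][:,2]),4))
t=np.load("top0.npz")["im"];s=np.load("side0.npz")["im"]
A=cv2.resize(t[165:255,170:270],(400,360),interpolation=3);B=cv2.resize(t[200:290,320:420],(400,360),interpolation=3)
C=cv2.resize(s[170:230,240:340],(400,240),interpolation=3);D=cv2.resize(s[285:345,260:360],(400,240),interpolation=3)
cv2.imwrite("pics/crop.png",np.vstack([np.hstack([A,B]),np.hstack([C,D])])[:,:,::-1])
E
```

```text
top big bench z [-0.0033 -0.0007  0.0017  0.0093  0.0171]
  bars n 350 [(array([585.9, 212.2]), array([ 58.3, 135.3]), 78.8)]
   2774 (array([580.8, 183.5]), array([150.3, 129.9]), 26.3) 0.0097
top small bench z [-0.0035 -0.001   0.0011  0.0057  0.0108]
  bars n 34 [(array([361.8, 239.8]), array([32.5, 88.8]), 82.0)]
   1242 (array([362.5, 221.4]), array([106.3,  92.6]), 28.1) 0.0074
top blank bench z [-0.0036 -0.0012  0.0005  0.0045  0.0522]
   437 (array([ 545.6, -210. ]), array([60.1, 41.1]), 27.0) 0.05
side big bench z [-0.0032 -0.001   0.0011  0.0089  0.0208]
  bars n 238 [(array([587.7, 210.1]), array([ 64.1, 133.1]), 78.8)]
   1385 (array([621.3, 199.8]), array([242.1, 135. ]), 26.2) 0.0094
side small bench z [-0.0035 -0.0012  0.0008  0.0057  0.0125]
  bars n 14 [(array([372.3, 234.2]), array([30.9, 83.1]), 78.4)]
   551 (array([363.6, 218.5]), array([107.6,  97.5]), 29.1) 0.0071
side blank bench z [-0.0027 -0.0008  0.0007  0.0131  0.0513]
   508 (array([ 519.7, -226.9]), array([125.6,  45.3]), 29.7) 0.0499
```

View pics/crop.png

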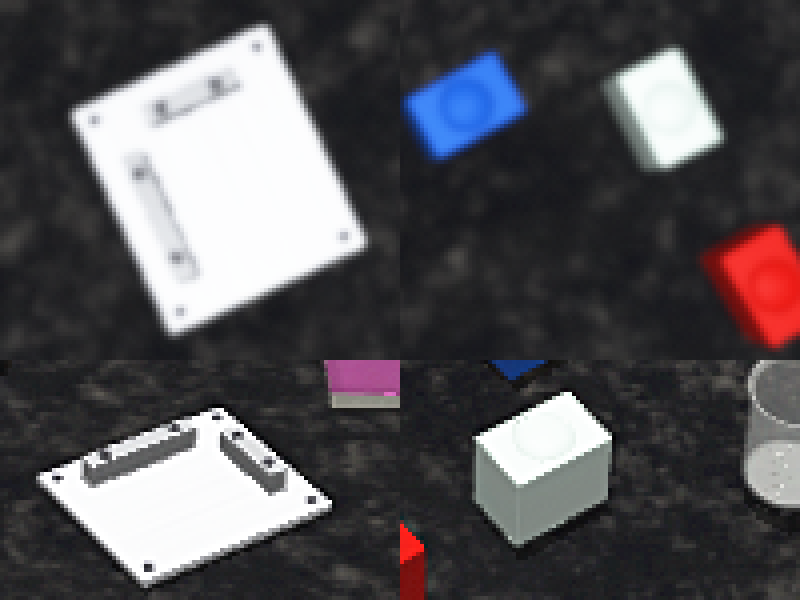

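The crops settle it. The large fixture measures 150.3 x 129.9 mm and the small one 106 x 93, so the large one is the fixture meant. Its short bar is on the far side (+x) and its long bar on the left (+y), giving yaw 26.3°. The pale greenish-white block at (386,228) is the blank; its top measures 60 x 41 mm at yaw 27°. I'll grasp it across the 40 mm side.

Run:
```python
from h import *
def st(t=""):
    o=observe();print(t,round(o["time_s"],2),np.round(o["eef_pos"],4),np.round(o["tcp_rot"],3),"F",np.round(o["ft_force"],2),"T",np.round(o["torque"],2),"op",round(o["opening"],4),"g",round(o["grasp_force"],1))
y=np.deg2rad(27.)
p=np.array([.5456,-.210,.15])
movep(p,[np.pi,0,y]); st("above")
print(move_l([p[0],p[1],.017],feed=.1,max_force=8)); st("down")
gripper_to(.03,f_grip=40); st("grip")
hold(.3)
move_l([p[0],p[1],.10],feed=.1); hold(.3); st("lift")
for n in("side","top"):
    im,d=get_image(n); np.savez(n+"1.npz",im=im,d=d)
    u,v=proj(n,[p[0],p[1],.1]).astype(int)
    c=im[max(v-60,0):v+60,u-80:u+80]; cv2.imwrite(f"pics/{n}1.png",cv2.resize(c,None,fx=4.5,fy=4.5,interpolation=3)[:,:,::-1])
```

```text
above 3.03 [ 0.5459 -0.2092  0.15  ] [-3.142 -0.     0.473] F [ 0.13 -0.21 -0.06] T [-0.    0.01 -0.02] op 0.0854 g 0.0
False
down 4.52 [ 0.5462 -0.2103  0.0178] [ 3.14e+00 -1.00e-03  4.71e-01] F [ 0.59 -0.03  0.38] T [ 0.01 -0.01 -0.03] op 0.0857 g 0.0
grip 5.01 [ 0.5458 -0.21    0.0174] [ 3.141 -0.     0.471] F [-1.49  0.19  2.62] T [ 0.26  0.16 -0.05] op 0.0397 g 41.8
lift 6.59 [ 0.5453 -0.2098  0.0994] [-3.141e+00  1.000e-03  4.710e-01] F [ 0.19 -0.42 -3.47] T [ 0.02  0.03 -0.04] op 0.0396 g 41.0
```

View pics/side1.png

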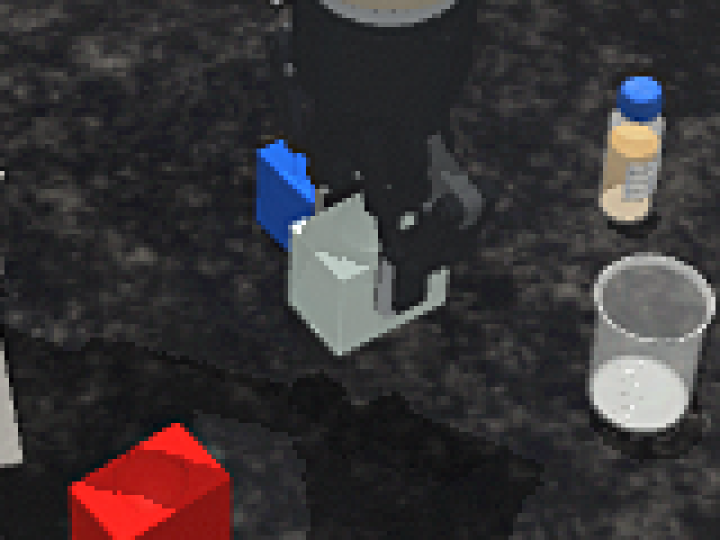

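The blank is held upright, with its near corner at about (340,355) in the crop. I'll check fingertip height from the depth data, then carry the blank to a spot 15 mm short of both stops.

```bash
cat >> h.py <<'E'
def st(t=""):
    o=observe();e,f=np.cos(YF),np.sin(YF);F=o["ft_force"];d=o["eef_pos"][:2]-SEAT
    print(t,round(o["time_s"],2),"dfix mm",np.round([1e3*(e*d[0]+f*d[1]),1e3*(-f*d[0]+e*d[1])],1),"z",round(o["eef_pos"][2]*1e3,1),"Ffix",np.round([e*F[0]+f*F[1],-f*F[0]+e*F[1],F[2]],1),"yaw",round(np.rad2deg(o["tcp_rot"][2]),2),"T",np.round(o["torque"],2),"op",round(o["opening"],4),"g",round(o["grasp_force"],1))
YF=np.deg2rad(26.3);EX=np.array([np.cos(YF),np.sin(YF)]);EY=np.array([-EX[1],EX[0]])
SEAT=np.array([.5808,.1835])+.015*EX+.015*EY
E
python3 - <<'E'
from h import *
z=np.load("side1.npz");W=cloud("side",z["d"]);g=z["im"].max(2)
c=np.array([.5453,-.2098]);y=np.deg2rad(27);a=np.array([np.cos(y),np.sin(y)]);b=np.array([-a[1],a[0]])
d=W[...,:2]-c;A=d@a;B=d@b
m=(abs(A)<.013)&(B<-.022)&(B>-.05)&(W[...,2]>.06)
print("finger low",np.round(np.sort(W[m][:,2])[:12],4))
m=(abs(A)<.034)&(abs(B)<.024)&(W[...,2]>.05)
print("blank low",np.round(np.sort(W[m][:,2])[:8],4))
P=SEAT-.015*EX-.015*EY
move_l([*observe()["eef_pos"][:2],.13],feed=.15)
movep([*P,.13],[np.pi,0,YF]); st("over")
move_l([*P,.055],feed=.1);hold(.4); st("low")
for n in("side","top"):
    im,d=get_image(n); np.savez(n+"2.npz",im=im,d=d)
    u,v=proj(n,[*P,.05]).astype(int)
    cv2.imwrite(f"pics/{n}2.png",cv2.resize(im[v-60:v+60,u-80:u+80],None,fx=4.5,fy=4.5,interpolation=3)[:,:,::-1])
E
```

```text
finger low [0.0866 0.0869 0.0876 0.0891 0.0896 0.0925 0.0937 0.0944 0.0992 0.0999
 0.1005 0.1012]
blank low [0.0816 0.082  0.0821 0.0823 0.083  0.0831 0.0832 0.0834]
over 8.51 dfix mm [-15.3 -16.1] z 129.8 Ffix [ 1.3  1.1 -3.6] yaw 26.24 T [-0.03  0.01 -0.01] op 0.0394 g 41.2
low 9.81 dfix mm [-14.8 -15. ] z 55.4 Ffix [ 0.4 -0.2 -4. ] yaw 26.3 T [-0.02 -0.02  0.03] op 0.0393 g 41.1
```

View pics/side2.png

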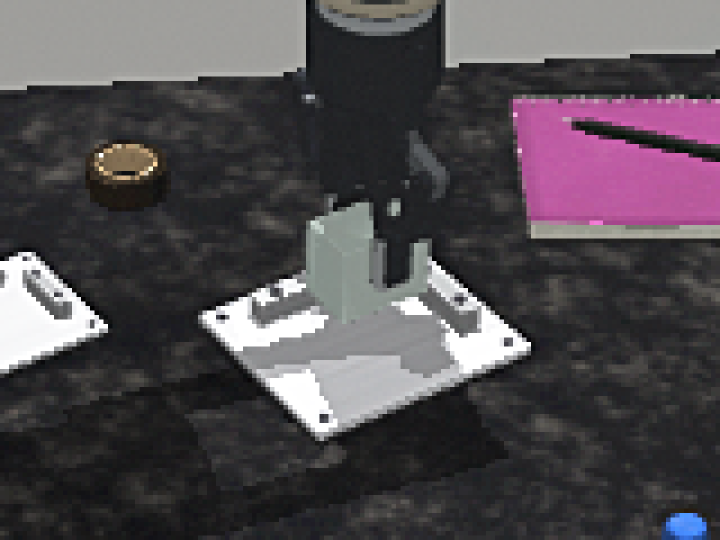

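The blank hangs over the free part of the bed, in front of both bars and parallel to them. The lowest "finger" readings may be blank-face points bleeding in, so I'll filter those out on the new image before lowering.

Run:
```python
from h import *
for n,c,y,t in (("side1.npz",np.array([.5453,-.2098]),np.deg2rad(27),.0994),("side2.npz",SEAT-.015*EX-.015*EY,YF,.0554)):
    z=np.load(n);W=cloud("side",z["d"]);g=z["im"].max(2)
    a=np.array([np.cos(y),np.sin(y)]);b=np.array([-a[1],a[0]]);d=W[...,:2]-c;A=d@a;B=d@b
    for lo,dark in ((-.024,60),(-.027,60),(-.027,255)):
        m=(abs(A)<.014)&(B<lo)&(B>-.05)&(W[...,2]>t-.025)&(g<=dark)
        print(n,lo,dark,m.sum(),"tip rel TCP mm",np.round(np.sort(W[m][:,2]-t)[:8]*1e3,1))
    m=(abs(A)<.036)&(abs(B+.02)<.004)&(W[...,2]>t-.03)&(W[...,2]<t+.01)&(g>90)
    print("blank along-x extent on near face",np.round(np.percentile(A[m],[2,98])*1e3,1))
```

```text
side1.npz -0.024 60 651 tip rel TCP mm [ 4.9  7.9  9.9 10.8 10.9 11.5 12.4 12.5]
side1.npz -0.027 60 608 tip rel TCP mm [ 7.9  9.9 10.8 10.9 11.5 12.4 12.5 13.5]
side1.npz -0.027 255 1530 tip rel TCP mm [ 5.   6.7  6.8  7.9  8.4  9.2  9.9 10.8]
blank along-x extent on near face [-29.4  27.4]
side2.npz -0.024 60 416 tip rel TCP mm [ 9.5 10.8 11.5 11.6 11.8 12.2 13.6 14. ]
side2.npz -0.027 60 388 tip rel TCP mm [ 9.5 10.8 11.5 11.6 11.8 12.2 13.6 14. ]
side2.npz -0.027 255 820 tip rel TCP mm [ 3.3  3.4  4.6  6.1  9.5  9.6 10.1 10.8]
blank along-x extent on near face [-29.6  28.6]
```

The fingertips sit at least 5 mm above the TCP, which leaves at least 6 mm over the bars. I'll lower the blank until it touches.

Run:
```python
from h import *
P=SEAT-.015*EX-.015*EY
move_l([*P,.033],feed=.05);hold(.4);st("pre")
print(move_l([*P,.022],feed=.006,max_force=4));st("touch");hold(.4);st("settled")
```

```text
pre 10.9 dfix mm [-14.9 -15.1] z 33.2 Ffix [ 0.1  0.1 -2.9] yaw 26.3 T [0.08 0.06 0.03] op 0.0393 g 41.1
True
touch 11.93 dfix mm [-14.9 -15. ] z 27.4 Ffix [0.2 0.9 4.6] yaw 26.3 T [ 0.12 -0.03  0.  ] op 0.0392 g 42.0
settled 12.32 dfix mm [-14.9 -15. ] z 27.4 Ffix [ 0.8 -0.7  5.6] yaw 26.3 T [ 0.1  -0.04 -0.01] op 0.0394 g 42.1
```

Touched at z 27.4 mm, with about 9 N on the bed. Next I'll slide to the long stop (+y), then the short stop (+x).

Run:
```python
from h import *
z=.0274
P=SEAT-.015*EX
print(move_l([*(P-.005*EY),z],feed=.02,max_force=12));hold(.2);st("near y")
print(move_l([*(P+.006*EY),z],feed=.006,max_force=5));st("y hit");hold(.3);st("y")
```

```text
False
near y 13.17 dfix mm [-14.9  -4.5] z 27.5 Ffix [0.2 2.3 4.1] yaw 26.31 T [ 0.41 -0.03  0.03] op 0.0394 g 41.9
True
y hit 14.19 dfix mm [-14.9   0.3] z 27.5 Ffix [ 0.1 -0.2  2.6] yaw 26.31 T [ 0.09 -0.01  0.05] op 0.0392 g 42.0
y 14.49 dfix mm [-14.9   0.2] z 27.4 Ffix [-0.6  2.2  2.5] yaw 26.29 T [0.32 0.13 0.07] op 0.0394 g 41.9
```

Run:
```python
from h import *
z=.0273
P=SEAT-.015*EX
for k in range(3): hold(.1);st("s")
for dy in (.001,.0015,.002,.0025,.003):
    h=move_l([*(P+dy*EY),z],feed=.006,max_force=8);hold(.25);st(f"{dy} {h}")
    F=observe()["ft_force"][:2]@EY
    if h or F<-6: break
```

```text
s 14.59 dfix mm [-14.8  -0. ] z 27.4 Ffix [-1.   1.9  2.3] yaw 26.29 T [0.29 0.14 0.04] op 0.0395 g 41.8
s 14.69 dfix mm [-14.8  -0.2] z 27.4 Ffix [-1.1  1.6  1.7] yaw 26.29 T [0.27 0.06 0.01] op 0.0395 g 41.7
s 14.79 dfix mm [-14.8  -0.3] z 27.4 Ffix [-0.6  2.1  0.1] yaw 26.29 T [0.26 0.06 0.04] op 0.04 g 41.7
0.001 False 15.43 dfix mm [-14.8   0.4] z 27.4 Ffix [ 0.9 -5.   1.1] yaw 26.29 T [-0.62 -0.61  0.03] op 0.0394 g 41.7
0.0015 False 15.93 dfix mm [-14.7   0.4] z 27.5 Ffix [ 1.1 -6.8  0.7] yaw 26.3 T [-0.91 -0.67  0.1 ] op 0.0393 g 41.6
```

The long stop is in contact at about 7 N. Now the short stop, keeping the y push and slightly more downward push.

Run:
```python
from h import *
z=.0271
P=SEAT+.0015*EY
h=move_l([*(P-.004*EX),z],feed=.02,max_force=12);hold(.25);st(f"near {h}")
for dx in np.arange(-.002,.006,.001):
    h=move_l([*(P+dx*EX),z],feed=.006,max_force=9);hold(.25);st(f"{dx:.4f} {h}")
    F=observe()["ft_force"][:2]@EX
    if h or F<-6: break
```

```text
near False 16.88 dfix mm [-4.6  0.4] z 27.5 Ffix [-2.4 -6.1  4.3] yaw 26.3 T [-1.2  -0.07  0.17] op 0.0393 g 42.3
-0.0020 False 17.62 dfix mm [-2.8  0.4] z 27.5 Ffix [-4.7 -7.3  4.3] yaw 26.3 T [-1.19  0.06  0.14] op 0.0395 g 42.4
-0.0010 False 18.18 dfix mm [-1.8  0.5] z 27.5 Ffix [-4.7 -7.3  5.8] yaw 26.3 T [-1.28  0.09  0.16] op 0.0396 g 42.4
0.0000 False 18.75 dfix mm [-0.8  0.5] z 27.5 Ffix [-4.8 -7.2  5.8] yaw 26.31 T [-1.2   0.04  0.11] op 0.0394 g 42.4
0.0010 False 19.32 dfix mm [-0.1  0.5] z 27.5 Ffix [-6.1 -7.1  7. ] yaw 26.3 T [-1.29  0.26  0.13] op 0.0392 g 42.6
```

Sliding friction accounts for about 4.8 N, so the short stop is only just touched. I'll push further until the total is about 11 N.

Run:
```python
from h import *
P=SEAT+.0017*EY
for dx in np.arange(.0015,.006,.0005):
    h=move_l([*(P+dx*EX),.0271],feed=.004,max_force=10);hold(.3);st(f"{dx:.4f} {h}")
    if h or observe()["ft_force"][:2]@EX<-10.5: break
for k in range(4): hold(.4);st("s")
im,d=get_image("side");u,v=proj("side",[*P,.04]).astype(int)
cv2.imwrite("pics/side3.png",cv2.resize(im[v-50:v+50,u-65:u+65],None,fx=5.5,fy=5.5,interpolation=3)[:,:,::-1])
```

```text
0.0015 False 19.9 dfix mm [-0.1  0.5] z 27.5 Ffix [-8.2 -7.1  8.2] yaw 26.3 T [-1.56  0.45  0.13] op 0.0395 g 42.7
0.0020 False 20.48 dfix mm [-0.1  0.5] z 27.5 Ffix [-9.9 -8.2 10.2] yaw 26.31 T [-1.71  0.7   0.09] op 0.0396 g 42.9
0.0025 False 21.05 dfix mm [-0.1  0.5] z 27.5 Ffix [-12.   -7.2  12.5] yaw 26.31 T [-1.84  0.9   0.08] op 0.0393 g 43.1
s 21.45 dfix mm [-0.   0.5] z 27.6 Ffix [-11.   -7.6  12.2] yaw 26.31 T [-1.85  0.97  0.06] op 0.0394 g 43.1
s 21.85 dfix mm [-0.   0.5] z 27.5 Ffix [-11.4  -7.2  13.1] yaw 26.31 T [-1.86  0.96  0.04] op 0.0394 g 43.1
s 22.25 dfix mm [-0.1  0.5] z 27.5 Ffix [-11.3  -7.2  12.6] yaw 26.31 T [-1.81  0.97  0.14] op 0.0393 g 43.1
s 22.65 dfix mm [-0.1  0.5] z 27.5 Ffix [-11.5  -8.1  12.3] yaw 26.31 T [-1.87  0.94  0.07] op 0.0398 g 43.1
```

View pics/side3.png

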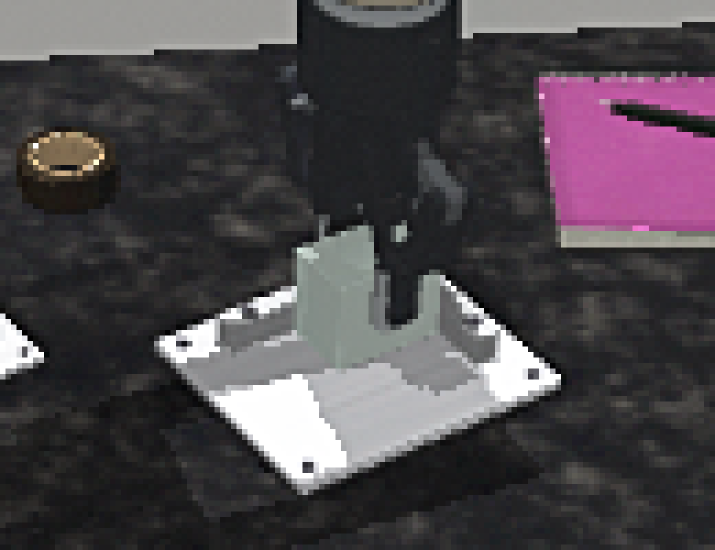

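The picture shows the blank in the corner, on the bed, against the long bar (left) and the short bar (right). The forces are steady at about 11 N in x, 7.5 N in y and 16 N on the bed, with a 43 N grip. I'm handing it in.

```bash
python3 -c "
from plant import *
print(job_done())"
```

```text
the job is handed in; nothing more can be done
None
```

I handed the job in at about 23 s with the blank seated on the bed and held at about 43 N, pushing about 11 N towards the short stop and 7.5 N towards the long stop (tool force, part of it friction); the verdict was not shown to me.

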